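Reverse the row of component modules

ROBOT

A 7-joint arm with a two-finger parallel gripper is mounted at the origin on the work surface. World frame = base frame: x ahead of the robot, y to its left, z up, the work surface at z = 0. Lengths are in mm, angles in rad, forces in N, time in s.
With the tool pointing down it reaches from about 400 to 875 mm from the base axis. Payload 6.5 kg.
Tool frame: the origin (TCP) lies on the centre line of the jaws, within the pads' length; the fingertips stand 19 mm ahead of it and the grasp point (between the pads) is the TCP (robot.nose_length is the z of the fingertips in the tool frame, in mm); z points along the fingers, y is the line along which they close (so a half turn about z gives the same grasp; the last joint's range is limited). The gripper opens to 85 mm and grips with 20 to 120 N. Pads are 22 mm wide; open, the fingers measure 114 mm over their backs; the gripper's body (76 mm by 85 mm) begins 54 mm behind the grasp point. The pads swing forward as they close: fully open they stand 13 mm farther back than shut.
Start: joints at [1.081, 0.536, -0.004, 1.538, 0.003, 1.067, -0.071], TCP at [267.293, -592.49, 250.29] pointing down, gripper open.
Joint ranges: [-2.7, 2.7], [-0.37, 2.16], [-1.27, 1.26], [0.24, 2.4], [-1.31, 4.45], [0.19, 1.91], [-2.76, 2.76]. Speed limits (rad/s): [2.39, 2.39, 3.14, 3.14, 3.14, 3.14, 3.14].

INTERFACE

Orientations are given as a unit quaternion [w, x, y, z].
In Python, from station import robot gives the robot as it stands. The module is installed in compiled form; this text tells all that it offers.
- The arm moves only by the shell command python3 -m crank [FORCE], which reads ROWS from standard input. ROWS is a JSON list of rows, 1 to 12 of them, each an object with the fields tx, ty, tz (the shift in mm), rz (a turn about the tool's z in rad), jaw (the finger opening in mm); a field left out counts as zero (the opening has to be given); each row shifts and turns the commanded pose from where the row before left it, along the tool's axes as they then stand; what a row does not reach is not made up. A row lasts 1/8 s, in which the tool goes at most 62.5 mm and 0.188 rad, less where a joint would pass 70% of its speed; a pose out of reach is approached as far as the arm can. The fingers move at their own pace and stop on an object; FORCE is the grip in N (left out, the last holds). Time passes only in rows, so rows that do not move let the fingers close. It prints the time, the measured TCP pose, the force, the opening and the grip force at its end. Input that does not fit is refused with a message, and nothing moves.
- robot.state(): the state, without advancing time (a new reading comes with each control period).
- robot.camera(name): name is "scene" or "top" or "wrist"; returns the picture (384x512x3 uint8, red, green, blue); there is no depth.
- robot.camera_params(name): a dict with "fx", "fy", "cx", "cy" (pixels), "k1" (the pictures are not rectified: a ray, as slopes to the right and down, at radius r is drawn at 1 + k1 r^2 times it, then the intrinsics apply), "origin" and "orientation" of the camera in the world. Camera axes: x right, y down, z forward; pixel columns grow to the right and rows downward; lengths in mm; the calibration is good to about 2 mm. A picture is of the moment at which its call begins: read the wrist's pose just before it. camera_params takes no time and is no camera call; for the wrist camera it gives the pose at the moment of the call.
- robot.sign_off(): hands the job in; it is judged then, once.
The state is a dict: "time_s": time; "joint_positions": joint angles; "qvel": joint speeds; "effort": joint torques, N m; "position": TCP position; "ee_rot": TCP orientation; "wrist_force": force on the tool from outside, world axes, zero at the start; "torque": the same for the moment, N m; "finger_gap": finger opening in mm; "finger_force": force on a finger pad.
Only numpy, scipy, OpenCV 4.12 (cv2) and the standard library are available. Lean on these libraries where they do the work, as an engineer would, in place of code of your own. Each camera call takes 0.05 s, during which the arm holds its last target. There are 200 camera calls.

TASK

Move the four plug-in component modules from the wooden storage rack to the steel test rack, one to each place, in the reverse order: the module nearest the robot in the storage rack goes to the place farthest from the robot, the second nearest to the second farthest, and so on. Keep them upright, set each down gently and square in the middle of its place between two dividers, and let go.

Things in the scene. Friction and masses are not known exactly. Their poses are not given: they have to be found in the camera images.
- capacitor: Loose module, 80 to 130 g: grey base block 34 (its x) x 40 (its y) x 30 mm high, gripped by its y sides (40 mm apart), carrying an upright aluminium capacitor can, 24 across, reaching 70 above the underside (the tallest module). Origin: centre of the base's underside, z up. It starts upright in the storage rack, axes within 0.06 rad of the rack's.
- coil: Loose module, 80 to 130 g: grey base block 34 (its x) x 40 (its y) x 30 mm high, gripped by its y sides (40 mm apart), carrying a copper coil lying on its side between two square black 24 x 24 flanges, top at 54 above the underside. Origin: centre of the base's underside, z up. It starts upright in the storage rack, axes within 0.06 rad of the rack's.
- transformer: Loose module, 80 to 130 g: grey base block 34 (its x) x 40 (its y) x 30 mm high, gripped by its y sides (40 mm apart), carrying a dark steel transformer core 18 x 36 with a brass-coloured winding through it, top at 58 above the underside. Origin: centre of the base's underside, z up. It starts upright in the storage rack, axes within 0.06 rad of the rack's.
- dial: Loose module, 80 to 130 g: grey base block 34 (its x) x 40 (its y) x 30 mm high, gripped by its y sides (40 mm apart), carrying a round black dial knob, 28 across, with a white pointer line, top at 47 above the underside (the lowest module). Origin: centre of the base's underside, z up. It starts upright in the storage rack, axes within 0.06 rad of the rack's.
- socket_capacitor: Fixed white socket plate on the storage rack, in which the capacitor module stands at the start; all four look alike. 52 (x, along the row) x 66 (y) x 5 mm thick, a 3 mm lip rising to 10 at each x end, y sides open. Origin: centre of its underside, 10 mm above the table; the module's underside rests 5 above it.
- socket_coil: Fixed white socket plate on the storage rack, in which the coil module stands at the start; all four look alike. 52 (x, along the row) x 66 (y) x 5 mm thick, a 3 mm lip rising to 10 at each x end, y sides open. Origin: centre of its underside, 10 mm above the table; the module's underside rests 5 above it.
- socket_transformer: Fixed white socket plate on the storage rack, in which the transformer module stands at the start; all four look alike. 52 (x, along the row) x 66 (y) x 5 mm thick, a 3 mm lip rising to 10 at each x end, y sides open. Origin: centre of its underside, 10 mm above the table; the module's underside rests 5 above it.
- socket_dial: Fixed white socket plate on the storage rack, in which the dial module stands at the start; all four look alike. 52 (x, along the row) x 66 (y) x 5 mm thick, a 3 mm lip rising to 10 at each x end, y sides open. Origin: centre of its underside, 10 mm above the table; the module's underside rests 5 above it.
- storage_rack: Fixed pale wooden board 262 (its x) x 92 (y) x 10 mm high carrying the four sockets in a row along its x axis, at x = -87, -29, 29, 87. Its x axis points away from the robot (within 0.2 rad). Origin: centre of its underside, on the table. It is left or right of the test rack.
- test_rack: Fixed dark steel board 244 (its x) x 72 (y) x 10 mm high with five aluminium dividers across it, 4 thick, 64 wide, tops 30 above the table. The four empty places between them, centres at x = -87, -29, 29, 87, y = 0, are 54 long, open at the y sides, floor at 10. Its x axis points away from the robot (within 0.2 rad). Origin: centre of its underside, on the table.
There are look-alikes about, which are no part of the job. Leave any pink or purple look-alike of the transformer alone.

How it is judged (in metres and radians):
At the end, for the whole second after the job is handed in: Each module stands upright (0.12 rad) on the test rack's floor (5 mm) in the place mirroring its socket in the storage rack, within 13 mm of its centre along the row and 15 mm across, sides square to the dividers within 0.35 rad (any way round), released and at rest (((x of socket_capacitor in the frame of storage_rack between -0.102 and -0.072 m and x of capacitor in the frame of test_rack between 0.074 and 0.1 m) or (x of socket_capacitor in the frame of storage_rack between -0.044 and -0.014 m and x of capacitor in the frame of test_rack between 0.016 and 0.042 m) or (x of socket_capacitor in the frame of storage_rack between 0.014 and 0.044 m and x of capacitor in the frame of test_rack between -0.042 and -0.016 m) or (x of socket_capacitor in the frame of storage_rack between 0.072 and 0.102 m and x of capacitor in the frame of test_rack between -0.1 and -0.074 m)) and y of capacitor in the frame of test_rack between -0.015 and 0.015 m and z of capacitor in the frame of test_rack between 0.005 and 0.015 m and angle between each of capacitor, coil, transformer, dial's own z axis and vertical below 0.12 rad and (angle between the x axis of capacitor and the x axis of test_rack, either way round below 0.35 rad or angle between the x axis of capacitor and the y axis of test_rack, either way round below 0.35 rad) and linear speed of each of capacitor, coil, transformer, dial below 0.02 m/s and angular speed of each of capacitor, coil, transformer, dial below 0.2 rad/s and ((x of socket_coil in the frame of storage_rack between -0.102 and -0.072 m and x of coil in the frame of test_rack between 0.074 and 0.1 m) or (x of socket_coil in the frame of storage_rack between -0.044 and -0.014 m and x of coil in the frame of test_rack between 0.016 and 0.042 m) or (x of socket_coil in the frame of storage_rack between 0.014 and 0.044 m and x of coil in the frame of test_rack between -0.042 and -0.016 m) or (x of socket_coil in the frame of storage_rack between 0.072 and 0.102 m and x of coil in the frame of test_rack between -0.1 and -0.074 m)) and y of coil in the frame of test_rack between -0.015 and 0.015 m and z of coil in the frame of test_rack between 0.005 and 0.015 m and (angle between the x axis of coil and the x axis of test_rack, either way round below 0.35 rad or angle between the x axis of coil and the y axis of test_rack, either way round below 0.35 rad) and ((x of socket_transformer in the frame of storage_rack between -0.102 and -0.072 m and x of transformer in the frame of test_rack between 0.074 and 0.1 m) or (x of socket_transformer in the frame of storage_rack between -0.044 and -0.014 m and x of transformer in the frame of test_rack between 0.016 and 0.042 m) or (x of socket_transformer in the frame of storage_rack between 0.014 and 0.044 m and x of transformer in the frame of test_rack between -0.042 and -0.016 m) or (x of socket_transformer in the frame of storage_rack between 0.072 and 0.102 m and x of transformer in the frame of test_rack between -0.1 and -0.074 m)) and y of transformer in the frame of test_rack between -0.015 and 0.015 m and z of transformer in the frame of test_rack between 0.005 and 0.015 m and (angle between the x axis of transformer and the x axis of test_rack, either way round below 0.35 rad or angle between the x axis of transformer and the y axis of test_rack, either way round below 0.35 rad) and ((x of socket_dial in the frame of storage_rack between -0.102 and -0.072 m and x of dial in the frame of test_rack between 0.074 and 0.1 m) or (x of socket_dial in the frame of storage_rack between -0.044 and -0.014 m and x of dial in the frame of test_rack between 0.016 and 0.042 m) or (x of socket_dial in the frame of storage_rack between 0.014 and 0.044 m and x of dial in the frame of test_rack between -0.042 and -0.016 m) or (x of socket_dial in the frame of storage_rack between 0.072 and 0.102 m and x of dial in the frame of test_rack between -0.1 and -0.074 m)) and y of dial in the frame of test_rack between -0.015 and 0.015 m and z of dial in the frame of test_rack between 0.005 and 0.015 m and (angle between the x axis of dial and the x axis of test_rack, either way round below 0.35 rad or angle between the x axis of dial and the y axis of test_rack, either way round below 0.35 rad)); the robot touches nothing.
It fails at once if a module is tipped over (angle between any of capacitor, coil, transformer, dial's own z axis and vertical above 0.9 rad).
It fails at once if a module is dropped into the test rack instead of set down (faster than 0.6 m/s within 25 mm of its floor) ((linear speed of capacitor above 0.6 m/s and z of capacitor in the frame of test_rack below 0.035 m and horizontal distance between capacitor and test_rack below 0.12 m) or (linear speed of coil above 0.6 m/s and z of coil in the frame of test_rack below 0.035 m and horizontal distance between coil and test_rack below 0.12 m) or (linear speed of transformer above 0.6 m/s and z of transformer in the frame of test_rack below 0.035 m and horizontal distance between transformer and test_rack below 0.12 m) or (linear speed of dial above 0.6 m/s and z of dial in the frame of test_rack below 0.035 m and horizontal distance between dial and test_rack below 0.12 m)).
It also fails if it takes over 99 s, if anything falls off the work surface, if the arm or the gripper's body presses on something with over 40 N, if the wrist force passes 120 N, or if a joint passes its speed limit or range.

## Working session

There is one attempt and no reset: what is moved stays moved. The work goes in short steps, Python scripts to look and compute and a shell command to move; the robot and the scene stay as the last step left them, time stands still between calls to the robot, and variables do not carry over. Pictures are saved under pics/ and viewed, at most 14 in all, crops included, and the job is handed in when it is done.

```bash
mkdir -p pics
cat > h.py <<'E'
import numpy as np, cv2
from station import robot
from scipy.spatial.transform import Rotation as R
def rot(q): return R.from_quat([q[1],q[2],q[3],q[0]]).as_matrix()
def snap(name,fn):
    p=robot.camera_params(name); im=robot.camera(name)
    cv2.imwrite('pics/'+fn+'.png',im[:,:,::-1]); return im,p
def ray(p,u,v):
    x=np.array([(u-p['cx'])/p['fx'],(v-p['cy'])/p['fy']]); s=x.copy()
    for _ in range(20): s=x/(1+p['k1']*(s@s))
    return rot(p['orientation'])@np.array([s[0],s[1],1.])
def at(p,u,v,z):
    d=ray(p,u,v);o=np.array(p['origin']);return (o+d*(z-o[2])/d[2])[:2]
def proj(p,X):
    c=rot(p['orientation']).T@(np.array(X,float)-np.array(p['origin']));s=c[:2]/c[2]
    s=s*(1+p['k1']*(s@s));return np.array([p['fx']*s[0]+p['cx'],p['fy']*s[1]+p['cy']])
E
python3 - <<'E'
from h import *
import json
for n in ('scene','top'):
    im,p=snap(n,n+'0'); print(n,p)
s=robot.state();print(s['position'],s['ee_rot'],s['finger_gap'],s['time_s'],robot.camera_params('wrist'))
E
```

```text
scene {'fx': 386.40888125114634, 'fy': 386.40888125114634, 'cx': 261.3268479644639, 'cy': 190.16002041796153, 'k1': -0.0534825088128221, 'origin': array([893.4508716 , 214.8490298 , 725.95543406]), 'orientation': array([-0.122202  ,  0.42834173,  0.85875927, -0.25322431])}
top {'fx': 391.08770580779674, 'fy': 391.08770580779674, 'cx': 253.35965645282454, 'cy': 194.2712488441452, 'k1': 0.03993090547861196, 'origin': array([458.66350528, -50.13875826, 911.95031007]), 'orientation': array([-0.03820556,  0.7136966 , -0.69836721,  0.03821961])}
[ 267.07781587 -591.97554272  249.4545824 ] [-8.05582262e-04  9.77623389e-01  2.10361141e-01 -2.24995998e-04] 85.47811325021739 0.1 {'fx': 266.7034489416745, 'fy': 266.7034489416745, 'cx': 254.133870663206, 'cy': 193.4823863145195, 'k1': -0.030637957197692793, 'origin': array([ 336.05840271, -561.9238501 ,  373.67971467]), 'orientation': array([ 0.12604041,  0.8309225 , -0.53564886, -0.0822309 ])}
```

View pics/top0.png

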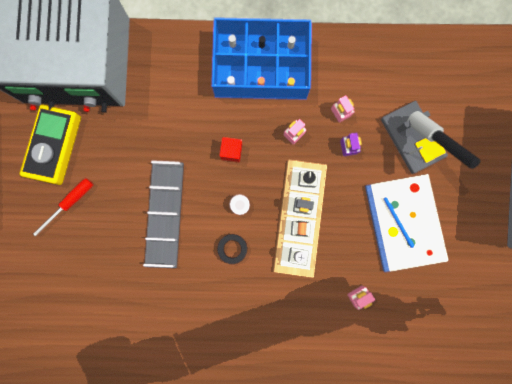

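View pics/scene0.png

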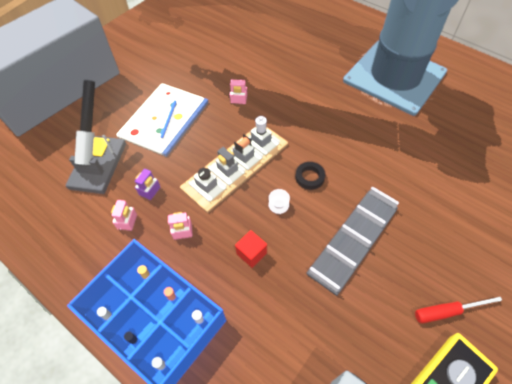

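The top view shows the storage rack from (283,272) to (325,163). From near to far it holds the capacitor (299,257), coil (301,230), transformer (304,205) and dial (309,178). The empty test rack runs from (160,266) to (167,162).

Things that could be taken for the transformer:
- Pink look-alikes at (295,130), (343,107) and (361,297).
- A purple look-alike at (351,144).
- The true one at (304,205), on the board and dark steel.

I'll check the choice in an enlarged crop.

Run:
```python
import cv2
im=cv2.imread('pics/top0.png')
a=im[155:280,270:335];b=im[155:280,135:200]
import numpy as np
c=np.hstack([cv2.resize(x,None,fx=4.8,fy=4.8,interpolation=cv2.INTER_CUBIC) for x in (b,a)])
cv2.imwrite('pics/crop1.png',c);print(c.shape)
```

```text
(600, 624, 3)
```

View pics/crop1.png

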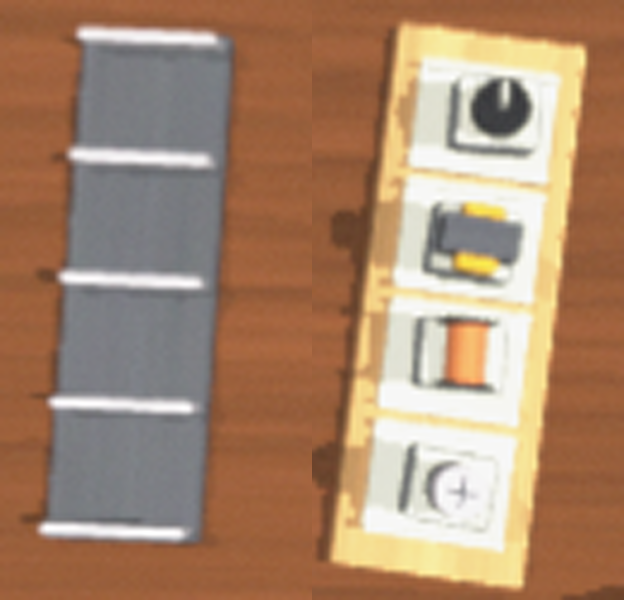

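The crop confirms the order, near to far: white capacitor can, copper coil, dark transformer with brass winding, black dial. The dividers are clear, with tops at crop y of about 37, 157, 279, 405 and 532. Next I'll work out the positions.

Run:
```python
from h import *
p=robot.camera_params('top')
def f(x,y,z,off=135): return at(p,off+(x+.5)/4.8-.5,155+(y+.5)/4.8-.5,z)
def g(x,y,z): return f(x-312,y,z,270)
c=[f(80,35,30),f(217,39,30),f(42,529,30),f(187,536,30)]
print('test',np.mean(c,0),[np.round(x,1) for x in c]); 
m1=(c[0]+c[1])/2;m2=(c[2]+c[3])/2;d=m1-m2;print(np.linalg.norm(d),np.arctan2(d[1],d[0]), c[0]-c[1])
c=[g(400,22,10),g(587,45,10),g(331,560,10),g(524,587,10)]
print('stor',np.mean(c,0),[np.round(x,1) for x in c]); 
m1=(c[0]+c[1])/2;m2=(c[2]+c[3])/2;d2=m1-m2;print(np.linalg.norm(d2),np.arctan2(d2[1],d2[0]))
for n,x,y,z in [('dial',500,108,62),('trafo',480,240,73),('coil',467,352,69),('cap',459,490,85)]: print(n,g(x,y,z))
for k in (-87,-29,29,87):
  print(np.mean(c,0)+k*d2/np.linalg.norm(d2))
```

```text
test [507.20893427 155.2577181 ] [array([623.6, 185.3]), array([623.2, 120.4]), array([392., 191.]), array([390. , 124.3])]
232.42972030932108 -0.020568857222249774 [ 0.41333196 64.94111373]
stor [ 506.49219745 -159.01039132] [array([ 640.9, -128.2]), array([ 631.5, -219.3]), array([382. , -98.7]), array([ 371.6, -189.8])]
261.10999050729276 -0.11332941666005397
dial [ 591.4689369  -169.93101346]
trafo [ 529.78690755 -159.82144556]
coil [ 479.76754902 -154.88762973]
cap [ 419.51762236 -149.84569065]
[ 420.05029446 -149.17182404]
[ 477.67822979 -155.7308689 ]
[ 535.30616512 -162.28991375]
[ 592.93410045 -168.84895861]
```

```bash
cat >> h.py <<'E'
def go(x,y,z,yaw):
    s=robot.state();M=rot(s['ee_rot']);d=M.T@(np.array([x,y,z])-s['position']);t=np.arctan2(M[1,0],M[0,0])-yaw
    print('at',np.round(s['position'],1),'yaw',round(t+yaw,3),'t',s['time_s'],'gap',round(s['finger_gap'],1),'-> d',np.round(d,1),'turn',round(t,3))
E
echo '[{"tx":15,"ty":-16,"jaw":85},{"tx":30,"ty":-32,"jaw":85},{"tx":34,"ty":-36,"jaw":85},{"tx":34,"ty":-36,"jaw":85},{"tx":34,"ty":-36,"jaw":85},{"tx":34,"ty":-36,"jaw":85},{"tx":34,"ty":-36,"jaw":85},{"tx":34,"ty":-36,"jaw":85},{"tx":34,"ty":-36,"jaw":85},{"tx":24,"ty":-26,"jaw":85},{"tx":14,"ty":-14,"jaw":85}]' | python3 -m crank
echo '[{"rz":0.179,"jaw":85},{"rz":0.179,"jaw":85},{"rz":0.179,"jaw":85},{"jaw":85},{"jaw":85}]' | python3 -m crank
python3 - <<'E'
from h import *
im,p=snap('wrist','w1');np.savez('w1.npz',**p);go(420,-149.2,38,-.113)
cv2.imwrite('pics/w1c.png',cv2.resize(im[:,:,::-1],None,fx=1.55,fy=1.55,interpolation=cv2.INTER_CUBIC))
E
```

```text
time_s: 1.48
position: [420.3, -148.4, 250.2]
ee_rot: [-0.0, 0.977, 0.212, -0.0]
wrist_force: [0.8, -0.3, 0.0]
finger_gap: 85.3
finger_force: 0.0
time_s: 2.1
position: [419.9, -150.5, 250.2]
ee_rot: [-0.0, 0.998, -0.055, -0.0]
wrist_force: [0.4, -0.6, 0.4]
finger_gap: 85.0
finger_force: 0.0
at [ 419.9 -150.5  250.2] yaw -0.11 t 2.15 gap 85.1 -> d [ -0.   -1.3 212.2] turn 0.003
```

View pics/w1c.png

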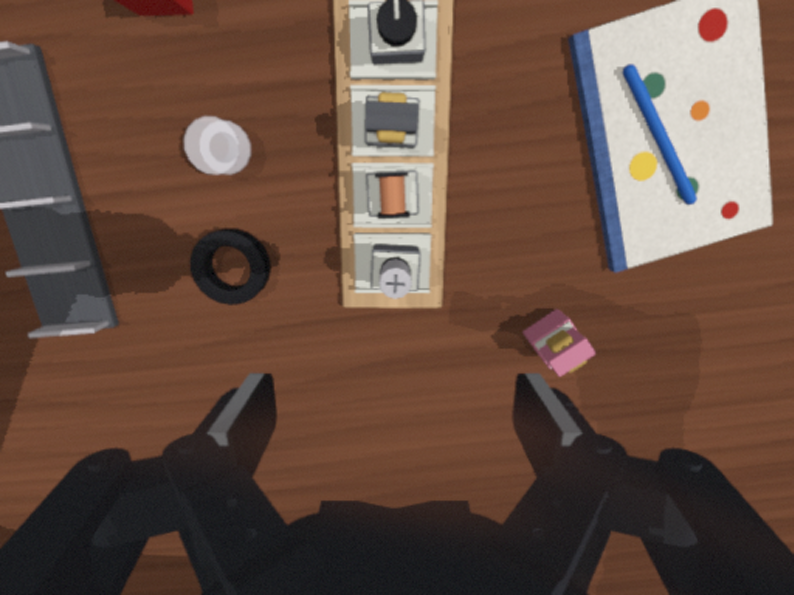

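The wrist view shows all four modules: capacitor top (395,283), coil (392,195), transformer (392,120) and dial (397,20) in 1.55x pixels. The pink look-alike is at (559,342). I'll enlarge it to read the base corners.

Run:
```python
import cv2,numpy as np
im=cv2.imread('pics/w1.png')
# 210..300 x 0..205 ; two halves side by side
a=im[0:105,215:295];b=im[98:203,215:295]
c=np.hstack([cv2.resize(x,None,fx=5,fy=5,interpolation=cv2.INTER_CUBIC) for x in (a,b)])
cv2.imwrite('pics/crop2.png',c)
```

```text
(no output)
```

View pics/crop2.png

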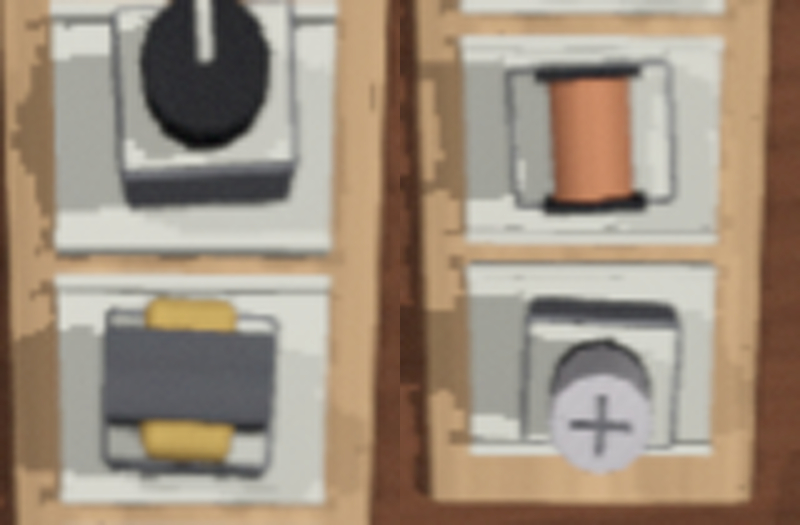

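```bash
python3 - <<'E'
from h import *
p=dict(np.load('w1.npz'))
D={'dial':[(113,10),(297,12),(127,167),(292,162)],'trafo':[(106,312),(277,318),(104,458),(270,467)],'coil':[(508,70),(668,60),(518,206),(674,202)],'cap':[(530,322),(680,326),(525,440),(672,447)]}
for n,c in D.items():
    q=[]
    for x,y in c:
        if x>=400: x-=400;y+=490
        q.append(at(p,215+(x+.5)/5-.5,(y+.5)/5-.5,45))
    q=np.array(q);dy=(q[0]-q[1]+q[2]-q[3])/2;dx=(q[0]+q[1]-q[2]-q[3])/2
    print(n,q.mean(0).round(1),'len',np.linalg.norm(dx).round(1),np.linalg.norm(dy).round(1),'yaw',np.arctan2(dx[1],dx[0]).round(3),np.arctan2(-dy[0],dy[1]).round(3))
print('cap top',at(p,215+200.5/5-.5,(427+490.5)/5-.5,85),'dial',at(p,215+205.5/5-.5,65.5/5-.5,62))
E
python3 -c "
from h import *
go(420,-150,38,-.113)"
```

```text
dial [ 591.9 -172.4] len 29.7 37.8 yaw -0.074 -0.1
trafo [ 531.5 -161.8] len 31.5 38.6 yaw -0.142 -0.15
coil [ 479.1 -156.7] len 32.5 37.9 yaw -0.05 -0.066
cap [ 417.9 -152.4] len 31.0 37.6 yaw -0.16 -0.146
cap top [ 417.630133   -151.90278877] dial [ 591.18359207 -171.73449446]
at [ 419.9 -150.5  250.2] yaw -0.11 t 2.15 gap 85.1 -> d [ 1.000e-01 -5.000e-01  2.122e+02] turn 0.003
```

```bash
echo '[{"tx":-1.8,"ty":1.7,"tz":20,"rz":0.04,"jaw":85},{"tz":30,"jaw":85},{"tz":35,"jaw":85},{"tz":35,"jaw":85},{"tz":35,"jaw":85},{"tz":30,"jaw":85},{"tz":17,"jaw":85},{"tz":10,"jaw":85},{"jaw":85}]' | python3 -m crank
echo '[{"jaw":36},{"jaw":36},{"jaw":36},{"jaw":36},{"jaw":36},{"jaw":36},{"jaw":36},{"jaw":36}]' | python3 -m crank 35
python3 -c "
from h import *
go(418,-152,38,-.15)"
```

```text
time_s: 3.28
position: [417.9, -152.0, 38.0]
ee_rot: [-0.0, 0.997, -0.076, -0.0]
wrist_force: [1.0, 0.6, 0.1]
finger_gap: 85.0
finger_force: 0.0
time_s: 4.28
position: [418.5, -152.2, 38.9]
ee_rot: [0.0, 0.997, -0.076, 0.001]
wrist_force: [-1.3, -0.1, 5.4]
finger_gap: 39.6
finger_force: 35.4
at [ 418.5 -152.2   38.9] yaw -0.153 t 4.275 gap 39.6 -> d [-0.5 -0.1  0.9] turn -0.003
```

```bash
echo '[{"tz":-8,"jaw":36},{"tz":-20,"jaw":36},{"tz":-35,"jaw":36},{"tz":-40,"jaw":36},{"tz":-35,"jaw":36},{"tz":-20,"jaw":36},{"tz":-4,"jaw":36}]' | python3 -m crank
echo '[{"tx":-2.3,"ty":-15,"jaw":36},{"tx":-4.5,"ty":-30,"jaw":36},{"tx":-6,"ty":-40,"jaw":36},{"tx":-6.8,"ty":-45,"jaw":36},{"tx":-6.8,"ty":-45,"jaw":36},{"tx":-6.8,"ty":-45,"jaw":36},{"tx":-6,"ty":-40,"jaw":36},{"tx":-4,"ty":-28,"jaw":36},{"tx":-2.3,"ty":-15,"jaw":36},{"rz":-0.13,"jaw":36},{"jaw":36},{"jaw":36}]' | python3 -m crank
python3 - <<'E'
from h import *
im,p=snap('wrist','w2');np.savez('w2.npz',**p);go(420,155,200,-.02)
cv2.imwrite('pics/w2c.png',cv2.resize(im[:,:,::-1],None,fx=1.55,fy=1.55,interpolation=cv2.INTER_CUBIC))
E
```

```text
time_s: 5.15
position: [418.6, -152.3, 201.7]
ee_rot: [0.0, 0.997, -0.077, 0.001]
wrist_force: [0.4, -0.7, -1.7]
finger_gap: 39.5
finger_force: 35.6
time_s: 6.65
position: [419.1, 153.8, 199.9]
ee_rot: [0.0, 1.0, -0.013, -0.0]
wrist_force: [0.3, -0.0, -0.9]
finger_gap: 39.3
finger_force: 35.6
at [419.2 153.8 200. ] yaw -0.026 t 6.7 gap 39.3 -> d [ 0.8 -1.2  0. ] turn -0.006
```

View pics/w2c.png

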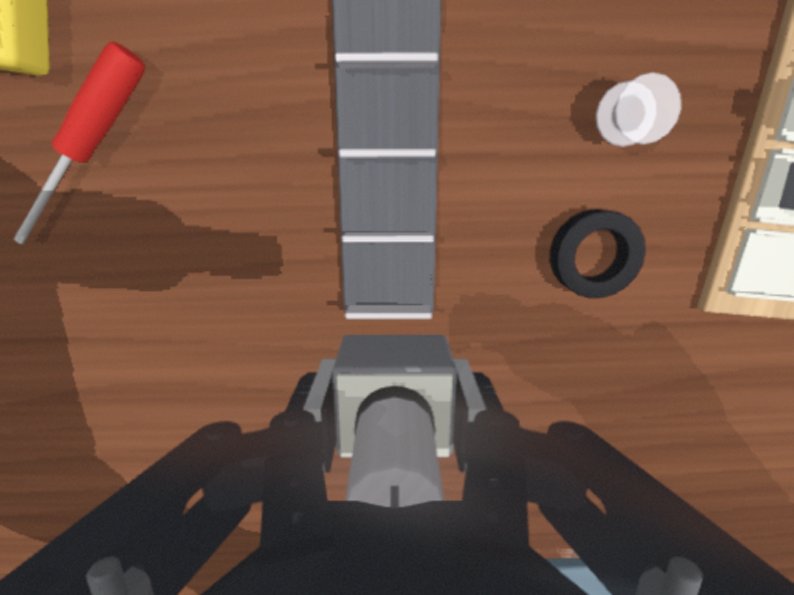

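The capacitor is held square. The divider tops show at rows 316, 239, 153 and 58 (1.55x), spanning columns of about 346–432, 343–434, 340–436 and 336–438.

Run:
```python
from h import *
p=dict(np.load('w2.npz'))
k=lambda u,v:at(p,(u+.5)/1.55-.5,(v+.5)/1.55-.5,30)
D=[(346,432,316,316,-116),(343,434,239,239,-58),(340,436,153,153,0),(336,438,58,57,58)]
P=[]
for a,b,v,w,x in D:
    l,r=k(a,v),k(b,w);P.append((x,*((l+r)/2)));print(x,l.round(1),r.round(1))
P=np.array(P);fx=np.polyfit(P[:,0],P[:,1],1);fy=np.polyfit(P[:,0],P[:,2],1);print(fx,fy)
for x in (-87,-29,29,87):print(x,np.polyval(fx,x),np.polyval(fy,x))
c=np.array(P[0,1:])
```

```text
-116 [391.3 189.6] [389.7 124.8]
-58 [449.5 188.3] [447.9 123.5]
0 [507.6 186.9] [506.  122.3]
58 [565.1 185.9] [564.1 121.1]
[  1.00077398 506.66597786] [-2.1349928e-02  1.5467770e+02]
-87 419.5986417486485 156.5351440412796
-29 477.64353249176645 155.29684821562728
29 535.6884232348843 154.05855238997492
87 593.7333139780022 152.8202565643226
```

```bash
echo '[{"tx":15,"ty":-0.5,"jaw":36},{"tx":30,"ty":-0.5,"jaw":36},{"tx":42,"ty":-0.5,"jaw":36},{"tx":42,"ty":-1,"jaw":36},{"tx":30,"ty":-0.5,"jaw":36},{"tx":15.5,"ty":-0.5,"jaw":36},{"tz":15,"jaw":36},{"tz":35,"jaw":36},{"tz":40,"jaw":36},{"tz":30,"jaw":36},{"tz":15,"jaw":36},{"jaw":36}]' | python3 -m crank
python3 -c "
from h import *
go(593.8,152.8,34.3,-.021)"
```

```text
time_s: 8.2
position: [592.9, 153.6, 64.2]
ee_rot: [0.0, 1.0, -0.012, -0.001]
wrist_force: [0.7, 0.2, -0.1]
finger_gap: 39.4
finger_force: 35.6
at [592.9 153.6  64.2] yaw -0.023 t 8.2 gap 39.4 -> d [ 1.   0.7 29.9] turn -0.002
```

```bash
echo '[{"tx":1,"ty":0.7,"tz":8,"jaw":36},{"tz":8,"jaw":36},{"tz":7,"jaw":36},{"tz":4,"jaw":36},{"tz":2.5,"jaw":36},{"jaw":36},{"jaw":36}]' | python3 -m crank
echo '[{"jaw":60},{"jaw":60},{"jaw":85},{"jaw":85},{"jaw":85},{"jaw":85},{"tz":-10,"jaw":85},{"tz":-25,"jaw":85},{"tz":-35,"jaw":85},{"tz":-30,"jaw":85},{"tz":-15,"jaw":85},{"rz":0.04,"jaw":85}]' | python3 -m crank
python3 -c "
from h import *
go(479.1,-156.7,150,-.063)"
```

```text
time_s: 9.07
position: [595.0, 153.1, 36.0]
ee_rot: [-0.0, 1.0, -0.012, 0.0]
wrist_force: [0.5, 0.3, -0.1]
finger_gap: 39.3
finger_force: 35.6
time_s: 10.58
position: [595.4, 153.2, 151.7]
ee_rot: [-0.0, 0.999, -0.033, 0.001]
wrist_force: [-0.3, -0.8, -0.5]
finger_gap: 85.2
finger_force: 0.0
at [595.4 153.2 151.7] yaw -0.065 t 10.575 gap 85.2 -> d [-95.8 316.9   1.3] turn -0.002
```

```bash
echo '[{"tx":-5,"ty":16,"jaw":85},{"tx":-9,"ty":31,"jaw":85},{"tx":-13,"ty":43,"jaw":85},{"tx":-14,"ty":46,"jaw":85},{"tx":-14,"ty":46,"jaw":85},{"tx":-14,"ty":46,"jaw":85},{"tx":-13,"ty":43,"jaw":85},{"tx":-9,"ty":31,"jaw":85},{"tx":-4.8,"ty":15,"jaw":85},{"jaw":85},{"jaw":85}]' | python3 -m crank
python3 - <<'E'
from h import *
im,p=snap('wrist','w3');np.savez('w3.npz',**p);t=robot.camera('top')
go(479.1,-156.7,40,-.063)
c=np.hstack([cv2.resize(x[:,:,::-1],None,fx=5,fy=5,interpolation=cv2.INTER_CUBIC) for x in (im[110:220,205:285],t[155:265,135:210])])
cv2.imwrite('pics/w3c.png',c)
E
```

```text
time_s: 11.95
position: [479.6, -155.7, 150.6]
ee_rot: [-0.0, 1.0, -0.031, -0.0]
wrist_force: [-0.2, 1.0, 0.0]
finger_gap: 85.0
finger_force: 0.0
at [ 479.8 -155.6  150.7] yaw -0.061 t 12.05 gap 85.1 -> d [ -0.6   1.2 110.7] turn 0.002
```

View pics/w3c.png

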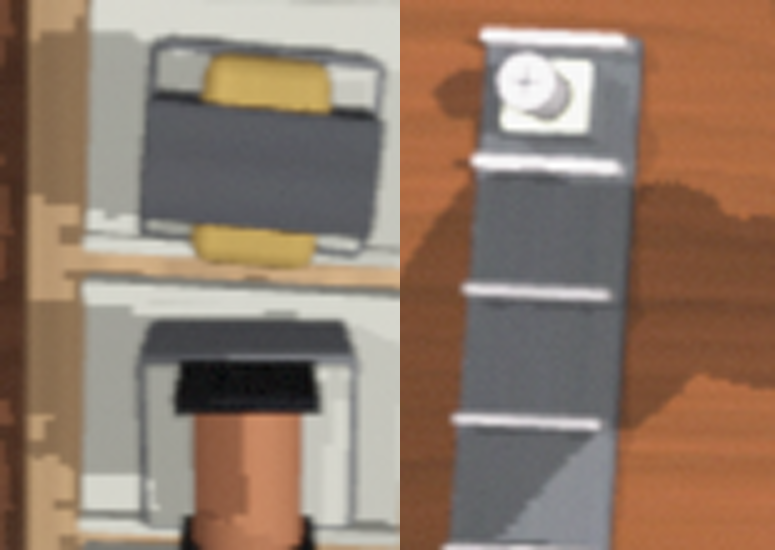

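The capacitor stands upright in the middle of the far place (around (545,97) in the right panel). The coil lies straight ahead of the gripper.

```bash
echo '[{"tx":-0.6,"ty":1.2,"tz":15,"jaw":85},{"tz":30,"jaw":85},{"tz":32,"jaw":85},{"tz":20,"jaw":85},{"tz":9,"jaw":85},{"tz":4.5,"jaw":85},{"jaw":85}]' | python3 -m crank
echo '[{"jaw":36},{"jaw":36},{"jaw":36},{"jaw":36},{"jaw":36},{"jaw":36},{"jaw":36},{"jaw":36}]' | python3 -m crank 35
python3 -c "
from h import *
go(479.1,-156.7,40,-.063)"
echo '[{"tz":-8,"jaw":36},{"tz":-20,"jaw":36},{"tz":-30,"jaw":36},{"tz":-30,"jaw":36},{"tz":-17,"jaw":36},{"tz":-5,"jaw":36},{"rz":-0.04,"jaw":36},{"jaw":36}]' | python3 -m crank
python3 -c "
from h import *
go(535.7,154,150,-.021)"
```

```text
time_s: 12.92
position: [478.8, -158.4, 40.4]
ee_rot: [0.0, 1.0, -0.032, 0.0]
wrist_force: [-0.1, 0.1, -0.4]
finger_gap: 84.8
finger_force: 0.0
time_s: 13.92
position: [479.0, -158.4, 40.8]
ee_rot: [0.0, 1.0, -0.032, 0.0]
wrist_force: [-0.3, 0.3, 5.2]
finger_gap: 39.6
finger_force: 35.7
at [ 479.  -158.4   40.8] yaw -0.063 t 13.925 gap 39.6 -> d [ 0.  -1.7  0.8] turn -0.0
time_s: 14.92
position: [477.9, -158.2, 149.3]
ee_rot: [-0.0, 1.0, -0.011, -0.001]
wrist_force: [-0.2, -0.0, -1.2]
finger_gap: 39.3
finger_force: 35.4
at [ 477.9 -158.2  149.3] yaw -0.022 t 14.925 gap 39.3 -> d [  50.8 -313.4   -0.6] turn -0.001
```

```bash
echo '[{"tx":2.5,"ty":-15,"jaw":36},{"tx":5,"ty":-31,"jaw":36},{"tx":7,"ty":-43,"jaw":36},{"tx":7.4,"ty":-46,"jaw":36},{"tx":7.4,"ty":-46,"jaw":36},{"tx":7.4,"ty":-45,"jaw":36},{"tx":7,"ty":-42,"jaw":36},{"tx":5,"ty":-31,"jaw":36},{"tx":2.1,"ty":-14.4,"jaw":36},{"tz":10,"jaw":36},{"tz":25,"jaw":36},{"tz":15,"jaw":36}]' | python3 -m crank
echo '[{"jaw":36},{"jaw":36}]' | python3 -m crank
python3 -c "
from h import *
go(535.7,154,36.3,-.021)"
```

```text
time_s: 16.42
position: [535.7, 151.5, 98.5]
ee_rot: [0.001, 1.0, -0.013, -0.001]
wrist_force: [-0.1, -0.6, -1.0]
finger_gap: 39.0
finger_force: 35.4
time_s: 16.68
position: [537.0, 153.4, 100.7]
ee_rot: [-0.0, 1.0, -0.012, 0.0]
wrist_force: [0.7, 0.0, -1.2]
finger_gap: 39.4
finger_force: 35.4
at [537.  153.4 100.7] yaw -0.024 t 16.675 gap 39.4 -> d [-1.4 -0.5 64.4] turn -0.003
```

```bash
echo '[{"tx":-1.4,"ty":-0.5,"tz":12,"jaw":36},{"tz":20,"jaw":36},{"tz":15,"jaw":36},{"tz":9,"jaw":36},{"tz":5,"jaw":36},{"tz":3,"jaw":36},{"tz":0.5,"jaw":36},{"jaw":36}]' | python3 -m crank
echo '[{"jaw":60},{"jaw":60},{"jaw":85},{"jaw":85},{"jaw":85},{"jaw":85},{"tz":-10,"jaw":85},{"tz":-25,"jaw":85},{"tz":-35,"jaw":85},{"tz":-30,"jaw":85},{"tz":-14,"jaw":85},{"rz":0.12,"jaw":85}]' | python3 -m crank
python3 -c "
from h import *
go(531.5,-161.8,150,-.142)
p=dict(np.load('w3.npz'))
q=np.array([at(p,205+(x+.5)/5-.5,110+(y+.5)/5-.5,45) for x,y in [(150,40),(380,68),(140,232),(360,250)]]);print(q,q.mean(0))"
```

```text
time_s: 17.68
position: [535.5, 154.3, 36.1]
ee_rot: [-0.0, 1.0, -0.012, 0.0]
wrist_force: [-1.2, 0.2, -0.8]
finger_gap: 39.1
finger_force: 35.5
time_s: 19.18
position: [535.8, 154.3, 151.0]
ee_rot: [-0.0, 0.997, -0.073, 0.001]
wrist_force: [0.3, 0.2, 0.1]
finger_gap: 84.9
finger_force: 0.0
at [535.8 154.3 151. ] yaw -0.146 t 19.175 gap 84.9 -> d [ 41.7 313.4   0.7] turn -0.004
[[ 550.5611237  -144.67249729]
 [ 543.76466064 -182.68807136]
 [ 518.68133545 -140.3611544 ]
 [ 513.27426896 -178.25413175]] [ 531.57034719 -161.4939637 ]
```

Two readings agree on the transformer: (531.5, -161.7).

```bash
echo '[{"tx":2.2,"ty":15,"jaw":85},{"tx":4,"ty":31,"jaw":85},{"tx":5.7,"ty":43,"jaw":85},{"tx":6.2,"ty":46,"jaw":85},{"tx":6.2,"ty":46,"jaw":85},{"tx":6.1,"ty":45,"jaw":85},{"tx":5.7,"ty":42,"jaw":85},{"tx":4,"ty":31,"jaw":85},{"tx":1.6,"ty":14.4,"jaw":85},{"jaw":85},{"jaw":85}]' | python3 -m crank
python3 -c "
from h import *
go(531.5,-161.7,41,-.142)"
```

```text
time_s: 20.55
position: [531.8, -160.1, 149.7]
ee_rot: [-0.001, 0.998, -0.07, -0.0]
wrist_force: [-0.1, -0.3, 0.3]
finger_gap: 84.8
finger_force: 0.0
at [ 531.8 -160.1  149.7] yaw -0.141 t 20.55 gap 84.8 -> d [-1.000e-01  1.700e+00  1.087e+02] turn 0.001
```

```bash
echo '[{"ty":1,"tz":15,"jaw":85},{"tz":30,"jaw":85},{"tz":32,"jaw":85},{"tz":20,"jaw":85},{"tz":8,"jaw":85},{"tz":4,"jaw":85},{"jaw":85}]' | python3 -m crank
echo '[{"jaw":36},{"jaw":36},{"jaw":36},{"jaw":36},{"jaw":36},{"jaw":36},{"jaw":36},{"jaw":36}]' | python3 -m crank 35
echo '[{"tz":-8,"jaw":36},{"tz":-20,"jaw":36},{"tz":-30,"jaw":36},{"tz":-30,"jaw":36},{"tz":-17,"jaw":36},{"tz":-4,"jaw":36},{"rz":-0.12,"jaw":36},{"jaw":36}]' | python3 -m crank
python3 -c "
from h import *
go(477.7,155.3,150,-.021)"
```

```text
time_s: 21.42
position: [532.1, -162.9, 41.3]
ee_rot: [0.0, 0.997, -0.071, 0.0]
wrist_force: [-0.3, -0.7, -0.4]
finger_gap: 84.8
finger_force: 0.0
time_s: 22.42
position: [532.1, -162.9, 41.3]
ee_rot: [0.0, 0.997, -0.072, 0.0]
wrist_force: [-0.9, 1.4, 6.3]
finger_gap: 39.2
finger_force: 36.4
time_s: 23.42
position: [530.9, -162.8, 149.0]
ee_rot: [-0.0, 1.0, -0.012, -0.001]
wrist_force: [0.2, 0.6, -0.5]
finger_gap: 39.9
finger_force: 35.6
at [ 530.9 -162.8  149. ] yaw -0.024 t 23.425 gap 39.9 -> d [ -60.9 -316.7   -0.8] turn -0.003
```

```bash
echo '[{"tx":-3,"ty":-15,"jaw":36},{"tx":-6,"ty":-31,"jaw":36},{"tx":-8.4,"ty":-43,"jaw":36},{"tx":-9,"ty":-47,"jaw":36},{"tx":-9,"ty":-47,"jaw":36},{"tx":-8.8,"ty":-46,"jaw":36},{"tx":-8,"ty":-42,"jaw":36},{"tx":-6,"ty":-31,"jaw":36},{"tx":-2.7,"ty":-14.7,"jaw":36},{"jaw":36},{"tz":25,"jaw":36},{"tz":25,"jaw":36}]' | python3 -m crank
echo '[{"jaw":36},{"jaw":36}]' | python3 -m crank
python3 -c "
from h import *
go(477.7,155.3,36.6,-.021)"
```

```text
time_s: 24.92
position: [478.7, 153.0, 99.2]
ee_rot: [0.001, 1.0, -0.013, 0.0]
wrist_force: [0.4, -0.7, -0.7]
finger_gap: 39.4
finger_force: 35.7
time_s: 25.18
position: [478.7, 154.4, 100.4]
ee_rot: [0.0, 1.0, -0.012, 0.0]
wrist_force: [0.5, 0.3, -0.6]
finger_gap: 39.9
finger_force: 35.6
at [478.7 154.4 100.4] yaw -0.025 t 25.175 gap 39.9 -> d [-1.1 -0.9 63.8] turn -0.004
```

```bash
echo '[{"tx":-1.1,"ty":-0.9,"tz":12,"jaw":36},{"tz":20,"jaw":36},{"tz":15,"jaw":36},{"tz":9,"jaw":36},{"tz":5,"jaw":36},{"tz":2.8,"jaw":36},{"jaw":36},{"jaw":36}]' | python3 -m crank
echo '[{"jaw":60},{"jaw":60},{"jaw":85},{"jaw":85},{"jaw":85},{"jaw":85},{"tz":-10,"jaw":85},{"tz":-25,"jaw":85},{"tz":-35,"jaw":85},{"tz":-30,"jaw":85},{"tz":-14,"jaw":85},{"rz":0.065,"jaw":85}]' | python3 -m crank
python3 -c "
from h import *
go(540,-166,150,-.09)"
```

```text
time_s: 26.18
position: [477.4, 156.2, 36.3]
ee_rot: [-0.0, 1.0, -0.012, 0.0]
wrist_force: [0.3, -1.1, 2.0]
finger_gap: 39.7
finger_force: 35.9
time_s: 27.68
position: [477.6, 156.2, 151.1]
ee_rot: [-0.0, 0.999, -0.045, 0.001]
wrist_force: [1.1, 0.3, -0.0]
finger_gap: 85.1
finger_force: 0.0
at [477.6 156.2 151.1] yaw -0.09 t 27.675 gap 85.1 -> d [ 91.1 315.3   1.1] turn 0.0
```

Stop 50 mm short of the dial to look at it, and at the placed modules.

```bash
echo '[{"tx":4,"ty":15,"jaw":85},{"tx":9,"ty":31,"jaw":85},{"tx":12.5,"ty":43,"jaw":85},{"tx":13.5,"ty":46,"jaw":85},{"tx":13.5,"ty":46,"jaw":85},{"tx":13,"ty":45,"jaw":85},{"tx":12.5,"ty":43,"jaw":85},{"tx":9,"ty":31,"jaw":85},{"tx":4.1,"ty":15.3,"jaw":85},{"jaw":85},{"jaw":85}]' | python3 -m crank
python3 - <<'E'
from h import *
im,p=snap('wrist','w4');np.savez('w4.npz',**p);t=robot.camera('top')
go(591.6,-172,150,-.09)
c=np.hstack([cv2.resize(x[:,:,::-1],None,fx=4.5,fy=4.5,interpolation=cv2.INTER_CUBIC) for x in (im[110:235,195:295],t[155:280,135:210])])
cv2.imwrite('pics/w4c.png',c)
E
```

```text
time_s: 29.05
position: [539.8, -164.2, 149.8]
ee_rot: [-0.001, 0.999, -0.043, -0.0]
wrist_force: [0.2, -0.3, 0.2]
finger_gap: 85.0
finger_force: 0.0
at [ 540.  -164.2  150. ] yaw -0.085 t 29.15 gap 85.4 -> d [52.1  3.4 -0. ] turn 0.005
```

View pics/w4c.png

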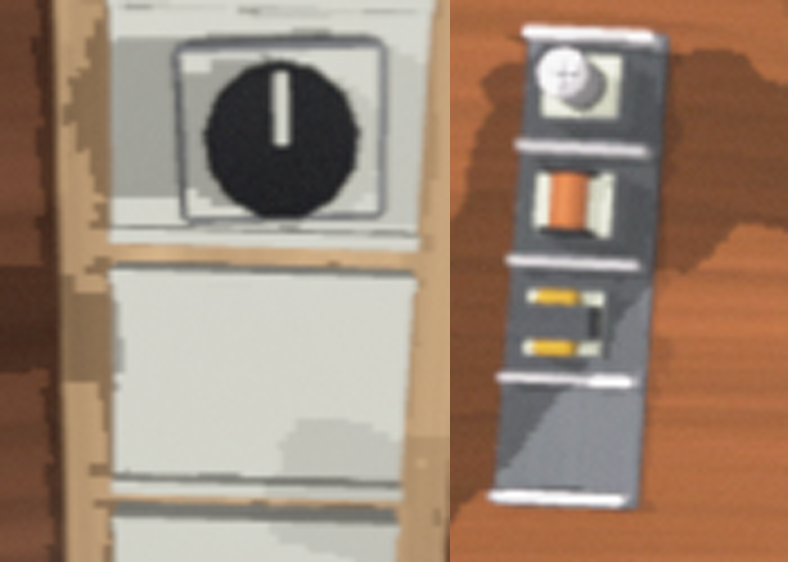

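The first three modules stand square in their places (right panel, at about (580,87), (575,203) and (565,322)). The dial's base corners in the left panel are (178,46), (382,38), (187,218) and (382,214).

```bash
python3 -c "
from h import *
p=dict(np.load('w4.npz'))
q=np.array([at(p,195+(x+.5)/4.5-.5,110+(y+.5)/4.5-.5,45) for x,y in [(178,46),(382,38),(187,218),(382,214)]]);print(q.round(1),q.mean(0))
dx=q[0]+q[1]-q[2]-q[3];dy=q[0]+q[2]-q[1]-q[3];print(np.arctan2(dx[1],dx[0]),np.arctan2(-dy[0],dy[1]))
go(*q.mean(0),41,-.06)"
```

```text
[[ 609.1 -154.4]
 [ 607.4 -192. ]
 [ 577.2 -152.8]
 [ 574.8 -190.2]] [ 592.14524215 -172.35411311]
-0.054489616889071724 -0.05481259586032872
at [ 540.  -164.2  150. ] yaw -0.085 t 29.15 gap 85.4 -> d [ 52.7   3.7 109. ] turn -0.025
```

```bash
echo '[{"tx":10,"ty":1,"jaw":85},{"tx":20,"ty":1,"jaw":85},{"tx":15,"ty":1,"jaw":85},{"tx":7.5,"ty":0.7,"rz":-0.025,"jaw":85},{"tz":15,"jaw":85},{"tz":30,"jaw":85},{"tz":32,"jaw":85},{"tz":20,"jaw":85},{"tz":8,"jaw":85},{"tz":4,"jaw":85},{"jaw":85}]' | python3 -m crank
echo '[{"jaw":36},{"jaw":36},{"jaw":36},{"jaw":36},{"jaw":36},{"jaw":36},{"jaw":36},{"jaw":36}]' | python3 -m crank 35
echo '[{"tz":-8,"jaw":36},{"tz":-20,"jaw":36},{"tz":-30,"jaw":36},{"tz":-30,"jaw":36},{"tz":-17,"jaw":36},{"tz":-4,"jaw":36},{"rz":-0.04,"jaw":36},{"jaw":36}]' | python3 -m crank
python3 -c "
from h import *
go(419.6,156.5,150,-.021)"
```

```text
time_s: 30.52
position: [592.4, -174.4, 41.5]
ee_rot: [0.0, 0.999, -0.032, 0.0]
wrist_force: [-0.5, -0.2, -0.2]
finger_gap: 85.3
finger_force: 0.0
time_s: 31.52
position: [592.5, -174.3, 41.6]
ee_rot: [0.0, 1.0, -0.032, 0.0]
wrist_force: [-1.0, 1.2, 6.2]
finger_gap: 39.3
finger_force: 36.8
time_s: 32.52
position: [591.2, -174.2, 148.8]
ee_rot: [-0.0, 1.0, -0.011, -0.001]
wrist_force: [-0.2, 0.7, -1.3]
finger_gap: 39.1
finger_force: 36.1
at [ 591.2 -174.2  148.8] yaw -0.022 t 32.525 gap 39.1 -> d [-178.9 -326.8   -0.7] turn -0.001
```

```bash
echo '[{"tx":-8,"ty":-14,"jaw":36},{"tx":-16,"ty":-29,"jaw":36},{"tx":-22,"ty":-40,"jaw":36},{"tx":-24,"ty":-44,"jaw":36},{"tx":-24,"ty":-44,"jaw":36},{"tx":-24,"ty":-44,"jaw":36},{"tx":-23,"ty":-42,"jaw":36},{"tx":-20,"ty":-37,"jaw":36},{"tx":-12,"ty":-22,"jaw":36},{"tx":-6,"ty":-11,"jaw":36},{"jaw":36},{"tz":20,"jaw":36}]' | python3 -m crank
echo '[{"tz":30,"jaw":36},{"jaw":36},{"jaw":36}]' | python3 -m crank
python3 -c "
from h import *
go(419.6,156.5,36.8,-.021)"
```

```text
time_s: 34.02
position: [422.2, 156.1, 130.6]
ee_rot: [-0.0, 1.0, -0.012, 0.002]
wrist_force: [0.3, -0.3, -1.0]
finger_gap: 39.4
finger_force: 36.1
time_s: 34.4
position: [421.2, 156.3, 100.6]
ee_rot: [0.0, 1.0, -0.012, 0.0]
wrist_force: [-0.1, 1.3, -1.1]
finger_gap: 39.1
finger_force: 36.0
at [421.2 156.3 100.6] yaw -0.024 t 34.4 gap 39.1 -> d [-1.6 -0.2 63.8] turn -0.003
```

```bash
echo '[{"tx":-1.6,"ty":-0.2,"tz":12,"jaw":36},{"tz":20,"jaw":36},{"tz":15,"jaw":36},{"tz":9,"jaw":36},{"tz":5,"jaw":36},{"tz":2.8,"jaw":36},{"jaw":36},{"jaw":36}]' | python3 -m crank
echo '[{"jaw":60},{"jaw":60},{"jaw":85},{"jaw":85},{"jaw":85},{"jaw":85},{"tz":-10,"jaw":85},{"tz":-25,"jaw":85},{"tz":-35,"jaw":85},{"tz":-40,"jaw":85},{"tz":-40,"jaw":85},{"tz":-20,"jaw":85}]' | python3 -m crank
echo '[{"ty":20,"jaw":85},{"ty":40,"jaw":85},{"ty":50,"jaw":85},{"ty":40,"jaw":85},{"ty":20,"jaw":85},{"jaw":85},{"jaw":85}]' | python3 -m crank
python3 - <<'E'
from h import *
t=robot.camera('top');s=robot.camera('scene')
c=np.hstack([cv2.resize(x[:,:,::-1],(0,0),fx=4.4,fy=4.4,interpolation=cv2.INTER_CUBIC) for x in (t[155:280,135:210],s[165:290,305:405])])
cv2.imwrite('pics/fin.png',c)
E
```

```text
time_s: 35.4
position: [419.3, 157.1, 36.5]
ee_rot: [-0.0, 1.0, -0.012, 0.0]
wrist_force: [-0.3, 0.2, 2.9]
finger_gap: 39.2
finger_force: 36.5
time_s: 36.9
position: [419.7, 157.3, 208.9]
ee_rot: [-0.0, 1.0, -0.012, 0.002]
wrist_force: [0.3, -0.6, 1.0]
finger_gap: 84.8
finger_force: 0.0
time_s: 37.78
position: [415.1, -12.0, 206.5]
ee_rot: [-0.0, 1.0, -0.011, 0.0]
wrist_force: [0.1, -0.1, -0.4]
finger_gap: 85.2
finger_force: 0.0
```

View pics/fin.png

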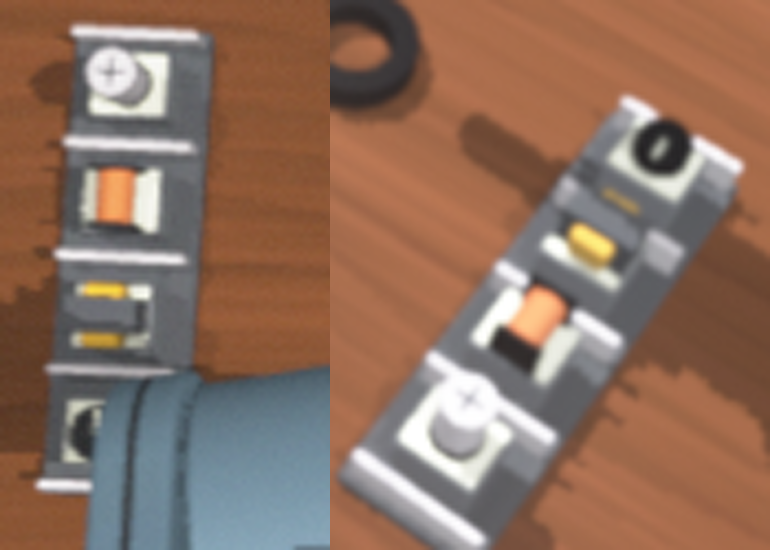

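All four modules stand upright and centred between the dividers in the reversed order, near to far: dial, transformer, coil, capacitor. The arm is clear of them, so I'm handing in.

```bash
python3 -c "
from station import robot
print(robot.sign_off())"
```

```text
the job is handed in; nothing more can be done
None
```

The four modules now stand in the test rack in reverse order (near to far: dial, transformer, coil, capacitor), upright and released in the final pictures, and I handed the job in at about 38 s; no verdict came back.

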